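# Sort the centrifuge feet by how their soles grip

## Robot

A 6-joint arm with a two-finger parallel gripper is mounted at the origin on the work surface. World frame = base frame: x ahead of the robot, y to its left, z up, the work surface at z = 0. Lengths are in mm, angles in rad, forces in N, time in s.
With the tool pointing down it reaches from about 350 to 775 mm from the base axis. Payload 7.3 kg.
Tool frame: the origin (TCP) lies on the front face of the gripper's body, between the roots of the fingers; the fingertips stand 66 mm ahead of it and the grasp point (between the pads) lies 47 mm ahead of it (bot.tcp_to_grasp is the z of the grasp point in the tool frame, in mm); z points along the fingers, y is the direction in which the jaws open and shut (so a half turn about z gives the same grasp; the last joint's range is limited). The gripper opens to 92 mm and grips with 3 to 60 N. Pads are 19 mm wide; open, the fingers measure 130 mm over their backs; the gripper's body (75 mm by 190 mm) begins 47 mm behind the grasp point.
Start: joints at [1.065, 0.342, 1.524, -0, 1.275, -0.146], TCP at [184.829, 491.403, 292.241] pointing down, gripper open.
Joint ranges: [-2.53, 2.53], [-0.77, 2.02], [0.04, 2.7], [-1, 4.14], [0.28, 2.66], [-3.11, 3.11]. Speed limits (rad/s): [2.57, 2.57, 3.14, 3.14, 3.14, 3.14].

## Interface

Orientations are given as [roll, pitch, yaw] about the fixed x, y, z axes, in that order (R = Rz(yaw) Ry(pitch) Rx(roll)).
In Python, from plant import bot gives the robot as it stands.
- The arm moves only by the tool carry_out, never from a script. Its argument "deltas" is a list that holds one entry, the list of rows, each a list of 4 numbers: the shift along the tool's x, y, z in mm, then the turn about the tool's z in units of 5 degrees (1.0 is 5 degrees). A call has 1 to 20 rows; each row is the pose to reach, as a shift and turn from the pose commanded when the call began, along the tool's axes at that moment; what a row does not reach only later rows make up. A row lasts 1/10 s, in which the tool goes at most 50 mm and 8.59 degrees, less where a joint would pass 70% of its speed; a pose out of reach is approached as far as the arm can. A call with a gripper value outside its range is refused whole. "fingers" is the finger opening in mm, from 0 to 91.8, set as the call begins (left out, the last holds). The fingers move at their own pace and stop on an object; the grip force is fixed at half the most. Time passes only in rows, so rows that repeat a pose let the fingers close. It gives the time, the measured TCP pose, the force and the opening at its end, in the units of the state.
- bot.get_obs(): the state, without advancing time (a new reading comes with each control period).
- bot.capture(name): name is "side" or "top" or "wrist"; returns (picture, depth): 480x640x3 uint8, blue, green, red; 480x640 float32, mm along the optical axis (not along the pixel's ray), 0 where there is no reading.
- bot.camera_model(name): a dict with "K" (3x3 intrinsics, pixels), "camera_from_world" (4x4, takes a point from world to camera coordinates). Camera axes: x right, y down, z forward; pixel columns grow to the right and rows downward; lengths in mm; the calibration is good to about 2 mm. A picture is of the moment at which its call begins: read the wrist's pose just before it. camera_model takes no time and is no camera call; for the wrist camera it gives the pose at the moment of the call.
- bot.close_job(): hands the job in, once; it reports no verdict.
The state is a dict: "time": time; "joint_positions": joint angles; "dq": joint speeds; "tau": joint torques, N m; "tool_pos": TCP position; "tcp_rot": TCP orientation; "contact_force": force on the tool from outside, world axes, zero at the start; "moment": the same for the moment, N m; "grip_width": finger opening in mm.
Only numpy, scipy, OpenCV 4.12 (cv2) and the standard library are available. Lean on these libraries where they do the work, as an engineer would, in place of code of your own. Each camera call takes 0.05 s, during which the arm holds its last target. There are 200 camera calls.

## Task

The three feet for the bench centrifuge look the same, but their rubber soles do not grip equally. Drag each one a few centimetres over the blue plate, standing on its sole and without bearing down hard, to feel how it grips; then set the one that slides most easily upright in the red tray and the one that grips best upright in the green tray, and leave the third standing on the plate. Put them down gently, do not tip a foot over, and leave the other things on the bench where they are.

Things in the scene. Friction and masses are not known exactly. Their poses are not given: they have to be found in the camera images.
- start_1 (a point): a point 26 mm above the middle of a white ring painted on the blue plate. One of three look-alike machine feet stands upright in each ring at the start, its axis on the ring's axis; then this point is inside the foot, half-way up its barrel. The point stays with the ring, not with the foot. x, y along the plate's x, y; z up. Which foot grips best changes from time to time
- start_2 (a point): a point 26 mm above the middle of a white ring painted on the blue plate. One of three look-alike machine feet stands upright in each ring at the start, its axis on the ring's axis; then this point is inside the foot, half-way up its barrel. The point stays with the ring, not with the foot. x, y along the plate's x, y; z up. Which foot grips best changes from time to time
- start_3 (a point): a point 26 mm above the middle of a white ring painted on the blue plate. One of three look-alike machine feet stands upright in each ring at the start, its axis on the ring's axis; then this point is inside the foot, half-way up its barrel. The point stays with the ring, not with the foot. x, y along the plate's x, y; z up. Which foot grips best changes from time to time
- plate_top (a point): middle of the top of a blue steel plate, 230 mm (x) by 290 mm (y), 6 mm thick, fixed. Each foot: steel barrel 50 mm across, rubber sole 8 mm thick (47 mm across) below, brass stud (10 mm high) on top, 54 mm high, 0.55 kg give or take 15 percent; barrel 8 to 44 mm above the underside. Dragged under their own weight they resist roughly 0.5, 1.8 and 4 N, up to 30 percent off. Free plate from each ring towards +x: 145 mm
- red_tray_floor (a point): red open plastic tray, fixed to the bench, 130 mm (its x) by 120 mm (its y) outside, walls 4 mm thick and 26 mm high; this point is the centre of its inner floor, 5 mm above the bench. For the foot that slides most easily
- green_tray_floor (a point): green open plastic tray, fixed to the bench, 130 mm (its x) by 120 mm (its y) outside, walls 4 mm thick and 26 mm high; this point is the centre of its inner floor, 5 mm above the bench. For the foot that grips best
Not all that is in view belongs to the job. Of the things shaped like the part that bears green_tray_floor, the green one is meant.

How it is judged (in metres and radians):
On the way, in this order (a step that is already met when the one before it is completed fails the run):
1. a first foot has been dragged at least 25 mm and is sliding on the blue plate (((distance of foot_a from where it was at the start of the episode above 0.025 m and contact force between foot_a and plate above 0.5 N and linear speed of foot_a above 0.004 m/s) or (distance of foot_b from where it was at the start of the episode above 0.025 m and contact force between foot_b and plate above 0.5 N and linear speed of foot_b above 0.004 m/s) or (distance of foot_c from where it was at the start of the episode above 0.025 m and contact force between foot_c and plate above 0.5 N and linear speed of foot_c above 0.004 m/s))).
2. a second foot too has been dragged at least 25 mm and is sliding on the plate (((distance of foot_a from where it was at the start of the episode above 0.025 m and (distance of foot_b from where it was at the start of the episode above 0.025 m and contact force between foot_b and plate above 0.5 N and linear speed of foot_b above 0.004 m/s)) or (distance of foot_a from where it was at the start of the episode above 0.025 m and (distance of foot_c from where it was at the start of the episode above 0.025 m and contact force between foot_c and plate above 0.5 N and linear speed of foot_c above 0.004 m/s)) or (distance of foot_b from where it was at the start of the episode above 0.025 m and (distance of foot_a from where it was at the start of the episode above 0.025 m and contact force between foot_a and plate above 0.5 N and linear speed of foot_a above 0.004 m/s)) or (distance of foot_b from where it was at the start of the episode above 0.025 m and (distance of foot_c from where it was at the start of the episode above 0.025 m and contact force between foot_c and plate above 0.5 N and linear speed of foot_c above 0.004 m/s)) or (distance of foot_c from where it was at the start of the episode above 0.025 m and (distance of foot_a from where it was at the start of the episode above 0.025 m and contact force between foot_a and plate above 0.5 N and linear speed of foot_a above 0.004 m/s)) or (distance of foot_c from where it was at the start of the episode above 0.025 m and (distance of foot_b from where it was at the start of the episode above 0.025 m and contact force between foot_b and plate above 0.5 N and linear speed of foot_b above 0.004 m/s)))).
3. the third foot too has been dragged at least 25 mm and is sliding on the plate (((distance of each of foot_b, foot_c from where it was at the start of the episode above 0.025 m and (distance of foot_a from where it was at the start of the episode above 0.025 m and contact force between foot_a and plate above 0.5 N and linear speed of foot_a above 0.004 m/s)) or (distance of each of foot_a, foot_c from where it was at the start of the episode above 0.025 m and (distance of foot_b from where it was at the start of the episode above 0.025 m and contact force between foot_b and plate above 0.5 N and linear speed of foot_b above 0.004 m/s)) or (distance of each of foot_a, foot_b from where it was at the start of the episode above 0.025 m and (distance of foot_c from where it was at the start of the episode above 0.025 m and contact force between foot_c and plate above 0.5 N and linear speed of foot_c above 0.004 m/s)))).
At the end, for the whole second after the job is handed in: The foot that slides most easily stands in the red tray and the one that grips best in the green tray, each on the tray's floor within its walls; the third stands on the blue plate, its axis within the plate's edges; all three upright within 0.1 rad, at rest and let go (x of foot_c in the frame of red_tray_floor between -0.04 and 0.04 m and y of foot_c in the frame of red_tray_floor between -0.035 and 0.035 m and z of foot_c in the frame of red_tray_floor between -0.005 and 0.005 m and angle between each of foot_c, foot_b, foot_a's own z axis and vertical below 0.1 rad and linear speed of each of foot_c, foot_b, foot_a below 0.01 m/s and x of foot_b in the frame of green_tray_floor between -0.04 and 0.04 m and y of foot_b in the frame of green_tray_floor between -0.035 and 0.035 m and z of foot_b in the frame of green_tray_floor between -0.005 and 0.005 m and x of foot_a in the frame of plate_top between -0.115 and 0.115 m and y of foot_a in the frame of plate_top between -0.145 and 0.145 m and z of foot_a in the frame of plate_top between -0.005 and 0.005 m); the robot touches nothing.
It fails at once if a foot pressed on the plate with more than 40 N (contact force between any of foot_a, foot_b, foot_c and plate above 40 N).
It fails at once if a foot dropped or rammed into a tray (more than 60 N) (contact force between any of foot_a, foot_b, foot_c and red_tray above 60 N or contact force between any of foot_a, foot_b, foot_c and green_tray above 60 N).
It fails at once if a foot tipped by more than 0.5 rad (angle between any of foot_a, foot_b, foot_c's own z axis and vertical above 0.5 rad).
It fails at once if another thing on the bench moved by more than 20 mm (distance of any of yellow_rack, red_cap_rack, bowl, beaker, wine_bottle, spanner, lock_nut, grease_jar from where it was at the start of the episode above 0.02 m).
It also fails if it takes over 72 s, if anything falls off the work surface, if the arm or the gripper's body presses on something with over 40 N, if the wrist force passes 120 N, or if a joint passes its speed limit or range.

## Working session

There is one attempt and no reset: what is moved stays moved. The work goes in short steps, Python scripts to look and compute and a tool call to move; the robot and the scene stay as the last step left them, time stands still between calls to the robot, and variables do not carry over. Pictures are saved under pics/ and viewed, about 8 in all and at most 12, crops included, and the job is handed in when it is done.

Besides the shell and the picture viewer there is one more tool, called after "Emit:" as a command line: name --argument value ..., lists and objects as JSON in quotes. carry_out: Moves the arm, as the interface text tells. Its arguments: {"type":"object","properties":{"deltas":{"type":"array","items":{"type":"array","items":{"type":"array","items":{"type":"number"}}}},"fingers":{"type":"number"}},"required":["deltas"]}

```bash
mkdir -p pics; ls; python3 - <<'E'
from plant import bot
import cv2,numpy as np
o=bot.get_obs();print(o)
for n in("top","side"):
    p,d=bot.capture(n);cv2.imwrite(f"pics/{n}0.png",p);np.save(f"pics/{n}0.npy",d);print(n,bot.camera_model(n))
E
```

```text
pics
{'time': 0.0, 'joint_positions': array([ 1.06497425e+00,  3.42710374e-01,  1.52501861e+00,  1.63615679e-05,
        1.27539613e+00, -1.46028476e-01]), 'dq': array([ 5.91359696e-04, -7.13690813e-05,  1.40566461e-03,  1.16470879e-03,
        7.78513055e-05, -1.26773059e-04]), 'tau': array([ 1.29375527e-03, -4.31230152e+01, -2.44225484e+01,  7.17398152e-02,
        5.60314755e-02, -1.47117175e-04]), 'tool_pos': array([184.68129386, 491.11593402, 291.55074077]), 'tcp_rot': array([-3.14007878e+00, -2.38467076e-04,  2.78179410e+00]), 'contact_force': array([ 0.81527309, -0.61198235,  0.47556478]), 'moment': array([ 0.02432079,  0.07124461, -0.03797351]), 'grip_width': 91.84312321899556}
top {'K': array([[481.0067692 ,   0.        , 312.05517601],
       [  0.        , 481.0067692 , 241.57097358],
       [  0.        ,   0.        ,   1.        ]]), 'camera_from_world': array([[ 2.89853472e-02, -9.99566141e-01,  5.23256633e-03,
         7.75467926e+01],
       [-9.97420807e-01, -2.92662175e-02, -6.55379509e-02,
         4.74522212e+02],
       [ 6.56626541e-02, -3.31943027e-03, -9.97836358e-01,
         1.07432003e+03],
       [ 0.00000000e+00,  0.00000000e+00,  0.00000000e+00,
         1.00000000e+00]])}
side {'K': array([[617.54731514,   0.        , 322.3535643 ],
       [  0.        , 617.54731514, 235.47045606],
       [  0.        ,   0.        ,   1.        ]]), 'camera_from_world': array([[-9.61373917e-01, -2.75244074e-01,  9.44459877e-04,
         4.92858781e+02],
       [-1.98487516e-01,  6.90892821e-01, -6.95176104e-01,
         6.32686649e+01],
       [ 1.90690582e-01, -6.68511638e-01, -7.18838850e-01,
         1.49557772e+03],
       [ 0.00000000e+00,  0.00000000e+00,  0.00000000e+00,
         1.00000000e+00]])}
```

View pics/top0.png

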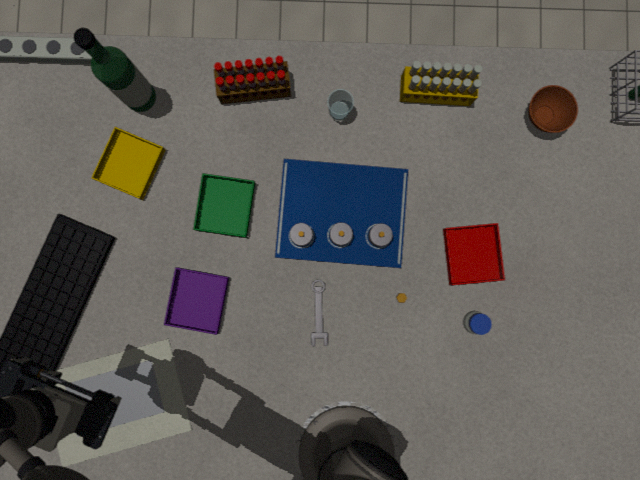

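View pics/side0.png

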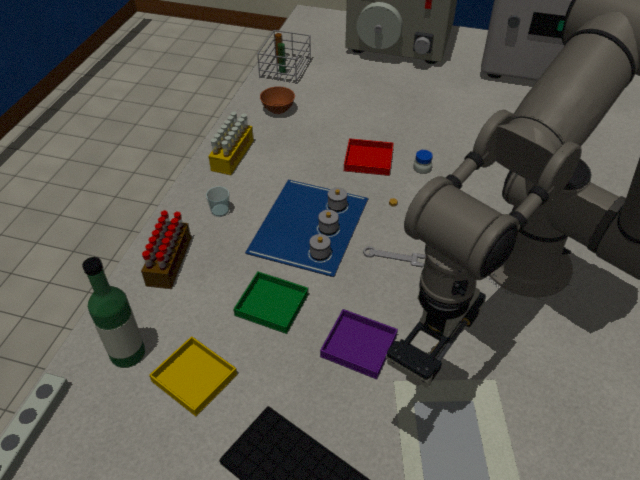

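The top view shows the plate at about (342,213) with feet at (301,235), (341,235) and (380,235). Possible mix-ups are the trays: green at (225,206), red at (473,254), and yellow (130,163) and purple (197,300), which I'll ignore. The small orange nut at (402,298) could be taken for a stud. Next I'll measure.

```bash
cat >h.py <<'E'
import numpy as np,cv2
from plant import bot
def ray(n,uv,z,cm=None):
    c=cm or bot.camera_model(n);T=c["camera_from_world"];R=T[:3,:3];t=T[:3,3]
    d=R.T@np.linalg.solve(c["K"],[uv[0],uv[1],1.]);o=-R.T@t
    return o+d*(z-o[2])/d[2]
def blobs(p,lo,hi,amin):
    m=cv2.inRange(cv2.cvtColor(p,cv2.COLOR_BGR2HSV),lo,hi)
    m=cv2.morphologyEx(m,cv2.MORPH_CLOSE,np.ones((3,3)))
    cs,_=cv2.findContours(m,cv2.RETR_EXTERNAL,cv2.CHAIN_APPROX_NONE)
    return [c for c in cs if cv2.contourArea(c)>=amin]
def studs(p,n,box):
    r=[]
    for c in blobs(p,(8,120,100),(25,255,255),6):
        u=c.reshape(-1,2).mean(0)
        if box[0]<u[0]<box[2] and box[1]<u[1]<box[3]: r.append((u,cv2.contourArea(c)))
    return r
E
python3 - <<'E'
from h import *
top=cv2.imread("pics/top0.png");side=cv2.imread("pics/side0.png");d=np.load("pics/top0.npy")
def poly(n,p,lo,hi,z,amin=1000):
    for c in blobs(p,lo,hi,amin):
        c=cv2.convexHull(c)
        W=np.array([ray(n,u,z)[:2] for u in c.reshape(-1,2)],np.float32)
        r=cv2.minAreaRect(W);print(n,np.round(r[0],1),np.round(r[1],1),round(r[2],1), c.reshape(-1,2).mean(0).round())
for n,p in(("top",top),("side",side)):
    print("blue");poly(n,p,(100,150,50),(120,255,255),6,3000)
    print("green");poly(n,p,(60,150,50),(80,255,255),26,1500)
    print("red");poly(n,p,(0,200,80),(4,255,255),26,1500)
    for u,a in studs(p,n,(270,170,420,270)):print("stud",u,a,ray(n,u,60).round(1))
def pt(u,v):
    z=d[v,u];c=bot.camera_model("top");T=c["camera_from_world"];return (np.linalg.inv(T)@np.r_[np.linalg.solve(c["K"],[u,v,1.])*z,1])[:3].round(1)
for u in((301,235),(341,235),(380,235),(296,233),(340,190),(225,206),(473,254)):print(u,pt(*u))
cv2.imwrite("pics/crop.png",cv2.resize(top[150:290,180:520],None,fx=2.3,fy=2.3,interpolation=2))
E
```

```text
blue
top [541.2  25.4] [286.2 227.3] 86.8 [333. 212.]
green
top [548.2 292.6] [118.2 127.8] 83.5 [221. 204.]
red
top [ 454.6 -273.2] [127.3 118.5] 7.3 [475. 256.]
stud [381.15384615 233.76923077] 13.5 [490.5 -58.3  60. ]
stud [341. 233.] 14.0 [489.6  29.1  60. ]
stud [300.66666667 233.5       ] 13.0 [486.  116.8  60. ]
blue
side [540.7  28.5] [286.2 226.9] 86.9 [311. 227.]
side [1733.2 -535.4] [503.4 776.9] 16.1 [43. 60.]
green
side [548.5 301.4] [131.1 128.3] 83.4 [270. 304.]
red
stud [319.5 238. ] 6.0 [486.2 117.2  60. ]
stud [327.77777778 213.11111111] 6.5 [490.3  29.7  60. ]
stud [392.76470588 200.70588235] 22.5 [344.9 -59.   60. ]
(301, 235) [482.6 115.9  61.3]
(341, 235) [485.5  28.8  57.7]
(380, 235) [487.6 -55.5  62.4]
(296, 233) [487.2 127.1  54.7]
(340, 190) [593.3  30.5   7.2]
(225, 206) [548.7 293.5   4.7]
(473, 254) [ 455.2 -278.7    1.5]
```

View pics/crop.png

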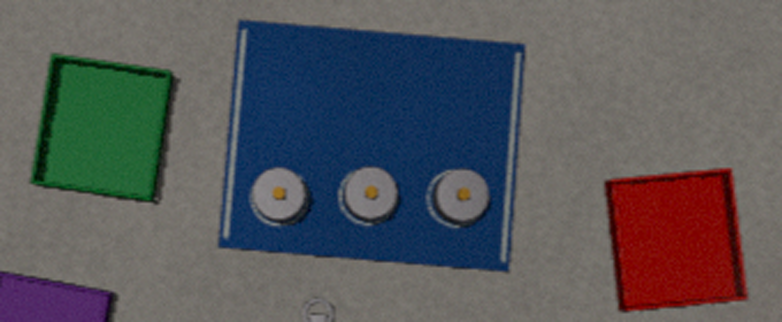

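The crop confirms the choices: three look-alike feet on the blue plate, the green tray to its left and the red tray to its right. The heights and sizes match the description. Next is the approach to foot 1 (left).

```bash
cat >>h.py <<'E'
from scipy.spatial.transform import Rotation as Ro
def plan(x,y,z,yawdeg=None):
    o=bot.get_obs();R=Ro.from_euler('xyz',o['tcp_rot']).as_matrix()
    s=R.T@(np.array([x,y,z])-o['tool_pos']);t=0
    if yawdeg is not None: t=-((yawdeg-np.degrees(o['tcp_rot'][2])+180)%360-180)/5
    print("shift",s.round(1),"turn",round(t,2),"at",o['tool_pos'].round(1),o['tcp_rot'].round(3),"t",round(o['time'],2),o['contact_force'].round(2),o['grip_width'].round(1))
E
python3 -c "
from h import *
plan(486,117,180,86.8)"
```

```text
Traceback (most recent call last):
  File "h.py", line 23, in plan
    print("shift",s.round(1),"turn",round(t,2),"at",o['tool_pos'].round(1),o['tcp_rot'].round(3),"t",round(o['time'],2),o['contact_force'].round(2),o['grip_width'].round(1))
                                                                                                                                                    ^^^^^^^^^^^^^^^^^^^^^
AttributeError: 'float' object has no attribute 'round'
```

```bash
sed -i "s/o\['grip_width'\].round(1)/round(o['grip_width'],1)/" h.py
python3 -c "
from h import *
plan(486,117,180,86.8)"
```

```text
shift [-413.8 -244.   111.9] turn 14.52 at [184.7 491.1 291.6] [-3.14  -0.     2.782] t 0.1 [-0.14  0.87  0.01] 91.7
```

Emit:
carry_out --deltas '[[[-40,-24,0,1.5],[-80,-48,5,3],[-120,-72,15,4.5],[-160,-96,30,6],[-200,-120,45,7.5],[-240,-144,60,9],[-280,-168,75,10.5],[-320,-192,90,12],[-360,-216,100,13.5],[-390,-232,108,14.5],[-414,-244,112,14.5],[-414,-244,112,14.5],[-414,-244,112,14.5],[-414,-244,112,14.5]]]' --fingers 62

```text
time: 1.5
tool_pos: [485.7, 117.9, 180.2]
tcp_rot: [-3.141, -0.0, 1.517]
contact_force: [0.1, 0.6, -0.3]
grip_width: 62.1
```

```bash
python3 -c "
from h import *
plan(486,117,75,86.8)
p,d=bot.capture('wrist');cv2.imwrite('pics/w1.png',p);cm=bot.camera_model('wrist')
for u,a in studs(p,'wrist',(0,0,640,480)):print(u,a,ray('wrist',u,60,cm).round(1))
plan(486,117,75,86.8)"
```

```text
shift [ -0.9   0.4 105.2] turn 0.03 at [485.7 117.9 180.2] [-3.141 -0.     1.517] t 1.5 [ 0.09  0.64 -0.29] 62.1
[469.33333333 390.22222222] 7.0 [578.6  25.2  60. ]
[166.01360544 363.75510204] 183.5 [387.2  54.8  60. ]
shift [ -1.1   0.4 105.3] turn 0.03 at [485.7 118.1 180.3] [-3.141 -0.     1.518] t 1.55 [0.4  0.9  0.55] 61.6
```

View pics/w1.png

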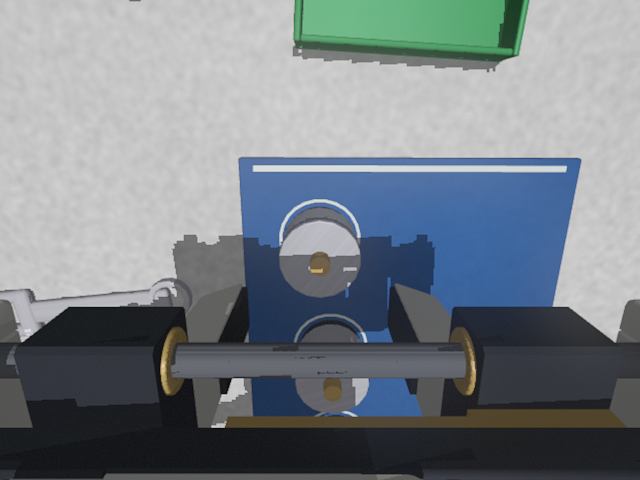

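The wrist view shows foot 1's stud at (320,262), between the fingers, and foot 2's at (333,388). I'll check these positions by ray.

```bash
python3 -c "
from h import *
cm=bot.camera_model('wrist')
for u in((320,257),(320,262),(333,388)):print(ray('wrist',u,60,cm).round(1))
"
```

```text
[487.5 121.   60. ]
[487.4 118.   60. ]
[491.3  31.4  60. ]
```

Emit:
carry_out --deltas '[[[0,0,30,0],[0,0,60,0],[0,0,85,0],[0,0,100,0],[0,0,105,0],[0,0,105,0],[0,0,105,0]]]'

```text
time: 2.25
tool_pos: [486.8, 117.7, 76.1]
tcp_rot: [3.14, -0.0, 1.517]
contact_force: [-0.4, -0.2, -0.0]
grip_width: 61.9
```

```bash
python3 -c "
from h import *
f=[]
for i in range(6):
    bot.capture('side' );f.append(bot.get_obs()['contact_force'])
print(np.mean(f,0),np.std(f,0));plan(486,117,75)"
```

```text
[ 0.2575112   0.18451533 -0.10006761] [0.65224455 0.33286549 0.38115411]
shift [-0.3 -0.6  0.8] turn 0 at [486.7 117.3  75.8] [ 3.141 -0.     1.516] t 2.55 [1.35 0.17 0.22] 61.9
```

Emit:
carry_out --deltas '[[[0,3,0,0],[0,6,0,0],[0,8,0,0],[0,10,0,0],[0,12,0,0],[0,14,0,0],[0,16,0,0],[0,18,0,0],[0,20,0,0],[0,22,0,0]]]'

```text
time: 3.55
tool_pos: [508.5, 116.1, 75.2]
tcp_rot: [-3.142, -0.0, 1.516]
contact_force: [-1.3, 0.1, -0.6]
grip_width: 61.8
```

Emit:
carry_out --deltas '[[[0,2,0,0],[0,4,0,0]]]'

```text
time: 3.75
tool_pos: [512.5, 115.9, 75.2]
tcp_rot: [-3.142, -0.0, 1.516]
contact_force: [-0.7, -0.0, -0.2]
grip_width: 62.1
```

Emit:
carry_out --deltas '[[[0,2,0,0],[0,4,0,0]]]'

```text
time: 3.95
tool_pos: [516.5, 115.7, 75.2]
tcp_rot: [-3.142, -0.0, 1.516]
contact_force: [-1.2, -0.8, -0.5]
grip_width: 62.0
```

Emit:
carry_out --deltas '[[[0,2,0,0],[0,4,0,0]]]'

```text
time: 4.15
tool_pos: [520.5, 115.4, 75.2]
tcp_rot: [3.142, -0.0, 1.516]
contact_force: [-1.4, 0.2, -1.4]
grip_width: 61.9
```

Emit:
carry_out --deltas '[[[0,2,0,0],[0,4,0,0]]]'

```text
time: 4.35
tool_pos: [524.5, 115.2, 75.2]
tcp_rot: [-3.142, -0.0, 1.516]
contact_force: [-0.6, 1.4, -0.4]
grip_width: 62.4
```

Emit:
carry_out --deltas '[[[0,2,0,0],[0,4,0,0]]]'

```text
time: 4.55
tool_pos: [528.5, 115.0, 75.2]
tcp_rot: [3.142, -0.0, 1.516]
contact_force: [-1.0, 1.1, -0.4]
grip_width: 62.1
```

Emit:
carry_out --deltas '[[[0,2,0,0],[0,4,0,0]]]'

```text
time: 4.75
tool_pos: [532.5, 114.8, 75.2]
tcp_rot: [-3.142, -0.0, 1.516]
contact_force: [-1.3, 0.3, -1.4]
grip_width: 62.1
```

Emit:
carry_out --deltas '[[[0,2,0,0],[0,4,0,0]]]'

```text
time: 4.95
tool_pos: [536.5, 114.6, 75.2]
tcp_rot: [-3.142, -0.0, 1.516]
contact_force: [-0.7, 0.4, -1.9]
grip_width: 61.8
```

Emit:
carry_out --deltas '[[[0,-3,0,0],[0,-6,0,0],[0,-6,-20,0],[0,-6,-50,0],[0,-6,-78,0],[0,-6,-80,0],[0,-6,-80,0]]]'

```text
time: 5.65
tool_pos: [530.4, 114.9, 155.9]
tcp_rot: [3.14, -0.0, 1.517]
contact_force: [0.2, -0.2, -1.1]
grip_width: 62.1
```

```bash
python3 -c "
from h import *
plan(490.5,30,155,86.8)"
```

```text
shift [-87.  -35.3   0.8] turn 0.02 at [530.4 114.9 155.9] [ 3.14  -0.     1.517] t 5.65 [ 0.17 -0.19 -1.11] 62.1
```

Emit:
carry_out --deltas '[[[-25,-10,0,0],[-55,-22,0,0],[-80,-32,0,0],[-87,-35,0,0],[-87,-35,0,0],[-87,-35,0,0],[-87,-35,25,0],[-87,-35,50,0],[-87,-35,70,0],[-87,-35,80,0],[-87,-35,81,0],[-87,-35,81,0],[-87,-35,81,0]]]'

```text
time: 6.95
tool_pos: [491.3, 30.1, 75.1]
tcp_rot: [3.14, -0.0, 1.517]
contact_force: [-0.2, 0.2, 0.5]
grip_width: 62.3
```

Emit:
carry_out --deltas '[[[0,3,0,0],[0,6,0,0],[0,8,0,0],[0,10,0,0],[0,12,0,0],[0,14,0,0],[0,16,0,0],[0,18,0,0],[0,20,0,0],[0,22,0,0]]]'

```text
time: 7.95
tool_pos: [512.8, 28.7, 74.2]
tcp_rot: [-3.142, -0.0, 1.516]
contact_force: [-4.7, -0.4, 4.8]
grip_width: 62.2
```

Emit:
carry_out --deltas '[[[0,2,0,0],[0,4,0,0]]]'

```text
time: 8.15
tool_pos: [516.8, 28.5, 74.2]
tcp_rot: [3.142, -0.0, 1.516]
contact_force: [-3.9, 0.9, 3.9]
grip_width: 62.0
```

Emit:
carry_out --deltas '[[[0,2,0,0],[0,4,0,0]]]'

```text
time: 8.35
tool_pos: [520.8, 28.3, 74.2]
tcp_rot: [3.142, -0.0, 1.516]
contact_force: [-5.5, 1.4, 3.9]
grip_width: 62.1
```

Emit:
carry_out --deltas '[[[0,2,0,0],[0,4,0,0]]]'

```text
time: 8.55
tool_pos: [524.8, 28.1, 74.2]
tcp_rot: [3.142, -0.0, 1.516]
contact_force: [-5.2, 0.2, 4.4]
grip_width: 61.9
```

Emit:
carry_out --deltas '[[[0,2,0,0],[0,4,0,0]]]'

```text
time: 8.75
tool_pos: [528.8, 27.8, 74.2]
tcp_rot: [3.142, -0.0, 1.516]
contact_force: [-4.8, 1.5, 4.4]
grip_width: 62.0
```

Emit:
carry_out --deltas '[[[0,2,0,0],[0,4,0,0]]]'

```text
time: 8.95
tool_pos: [532.8, 27.6, 74.2]
tcp_rot: [3.142, -0.0, 1.516]
contact_force: [-5.1, -0.3, 4.2]
grip_width: 61.8
```

Emit:
carry_out --deltas '[[[0,2,0,0],[0,4,0,0]]]'

```text
time: 9.15
tool_pos: [536.8, 27.4, 74.2]
tcp_rot: [3.142, -0.0, 1.516]
contact_force: [-4.3, 0.6, 3.6]
grip_width: 62.0
```

Emit:
carry_out --deltas '[[[0,2,0,0],[0,4,0,0]]]'

```text
time: 9.35
tool_pos: [540.8, 27.2, 74.2]
tcp_rot: [3.142, -0.0, 1.516]
contact_force: [-5.2, 0.5, 3.6]
grip_width: 62.1
```

Emit:
carry_out --deltas '[[[0,-3,0,0],[0,-6,0,0],[0,-6,-20,0],[0,-6,-50,0],[0,-6,-78,0],[0,-6,-81,0],[0,-6,-81,0]]]'

```text
time: 10.05
tool_pos: [535.1, 27.5, 155.8]
tcp_rot: [3.139, 0.0, 1.516]
contact_force: [0.9, 0.0, -0.4]
grip_width: 61.9
```

```bash
python3 -c "
from h import *
plan(490.5,-58,155,86.8)"
```

```text
shift [-87.8 -39.9   0.7] turn 0.02 at [535.1  27.5 155.8] [3.139 0.    1.516] t 10.05 [ 0.87  0.03 -0.45] 61.9
```

Emit:
carry_out --deltas '[[[-25,-10,0,0],[-55,-24,0,0],[-80,-36,0,0],[-88,-40,0,0],[-88,-40,0,0],[-88,-40,0,0],[-88,-40,25,0],[-88,-40,50,0],[-88,-40,70,0],[-88,-40,80,0],[-88,-40,81,0],[-88,-40,81,0],[-88,-40,81,0]]]'

```text
time: 11.35
tool_pos: [490.6, -58.1, 75.1]
tcp_rot: [3.14, 0.0, 1.517]
contact_force: [-0.4, -0.1, 0.9]
grip_width: 61.9
```

Emit:
carry_out --deltas '[[[0,3,0,0],[0,6,0,0],[0,8,0,0],[0,10,0,0],[0,12,0,0],[0,14,0,0],[0,16,0,0],[0,18,0,0],[0,20,0,0],[0,22,0,0]]]'

```text
time: 12.35
tool_pos: [509.6, -58.9, 74.2]
tcp_rot: [-3.136, -0.001, 1.517]
contact_force: [-9.6, -0.3, 8.8]
grip_width: 62.1
```

Emit:
carry_out --deltas '[[[0,2,0,0],[0,4,0,0]]]'

```text
time: 12.55
tool_pos: [513.6, -59.1, 74.1]
tcp_rot: [-3.136, -0.001, 1.517]
contact_force: [-9.6, -0.2, 7.9]
grip_width: 62.1
```

Emit:
carry_out --deltas '[[[0,2,0,0],[0,4,0,0]]]'

```text
time: 12.75
tool_pos: [517.6, -59.4, 74.1]
tcp_rot: [-3.136, -0.001, 1.517]
contact_force: [-8.7, 0.6, 7.9]
grip_width: 62.1
```

Emit:
carry_out --deltas '[[[0,2,0,0],[0,4,0,0]]]'

```text
time: 12.95
tool_pos: [521.6, -59.6, 74.1]
tcp_rot: [-3.136, -0.001, 1.517]
contact_force: [-9.1, 0.7, 7.5]
grip_width: 62.2
```

Emit:
carry_out --deltas '[[[0,2,0,0],[0,4,0,0]]]'

```text
time: 13.15
tool_pos: [525.6, -59.8, 74.1]
tcp_rot: [-3.136, -0.001, 1.517]
contact_force: [-9.7, 0.4, 8.5]
grip_width: 62.3
```

Emit:
carry_out --deltas '[[[0,2,0,0],[0,4,0,0]]]'

```text
time: 13.35
tool_pos: [529.6, -60.0, 74.2]
tcp_rot: [-3.136, -0.001, 1.517]
contact_force: [-9.4, 0.6, 7.8]
grip_width: 61.9
```

Emit:
carry_out --deltas '[[[0,2,0,0],[0,4,0,0]]]'

```text
time: 13.55
tool_pos: [533.7, -60.3, 74.1]
tcp_rot: [-3.136, -0.001, 1.517]
contact_force: [-9.6, 0.5, 7.1]
grip_width: 62.0
```

Emit:
carry_out --deltas '[[[0,2,0,0],[0,4,0,0]]]'

```text
time: 13.75
tool_pos: [537.7, -60.5, 74.2]
tcp_rot: [-3.136, -0.001, 1.517]
contact_force: [-8.6, 0.8, 7.1]
grip_width: 62.2
```

Pushing forces rank clearly: foot 1 about 1 N, foot 2 about 4.9 N, foot 3 about 9.3 N. The last two include some downward pad rub (4 N and 8 N), which corrects them to μ of about 0.2, 0.5 and 0.7. So foot 1 goes to red, foot 3 to green, and foot 2 stays. I'll grasp foot 3 now.

Emit:
carry_out --deltas '[[[0,-2,0,0],[0,-4,-1,0],[0,-6,-3,0],[0,-6,-4,0],[0,-6,-4,0],[0,-6,-4,0]]]'

```text
time: 14.35
tool_pos: [534.0, -60.6, 78.3]
tcp_rot: [3.141, -0.0, 1.516]
contact_force: [0.1, 0.2, -0.3]
grip_width: 62.0
```

Emit:
carry_out --deltas '[[[0,0,0,0],[0,0,0,0],[0,0,0,0],[0,0,0,0],[0,0,0,0],[0,0,0,0],[0,0,0,0],[0,0,0,0]]]' --fingers 42

```text
time: 15.15
tool_pos: [532.7, -60.4, 78.0]
tcp_rot: [-3.139, -0.0, 1.517]
contact_force: [-5.2, -0.5, 3.7]
grip_width: 49.4
```

```bash
python3 -c "
from h import *
plan(548,293,175,83.5)
p,d=bot.capture('side');cv2.imwrite('pics/s2.png',cv2.resize(p[100:300,200:480],None,fx=2.8,fy=2.8))"
```

```text
shift [353.7  -4.1 -96.8] turn 0.68 at [532.7 -60.4  78. ] [-3.139 -0.     1.517] t 15.15 [-5.25 -0.47  3.69] 49.4
```

View pics/s2.png

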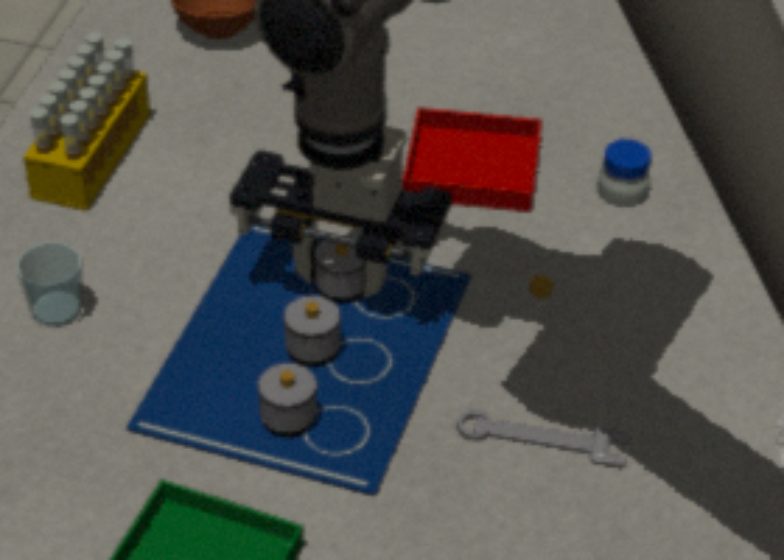

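Emit:
carry_out --deltas '[[[0,0,-10,0],[0,0,-30,0],[0,0,-55,0],[0,0,-80,0],[10,0,-97,0],[30,0,-97,0],[60,0,-97,0],[95,0,-97,0],[135,-1,-97,0.2],[175,-2,-97,0.4],[215,-2,-97,0.6],[255,-3,-97,0.7],[290,-4,-97,0.7],[320,-4,-97,0.7],[340,-4,-97,0.7],[350,-4,-97,0.7],[354,-4,-97,0.7],[354,-4,-97,0.7],[354,-4,-97,0.7]]]'

```text
time: 17.1
tool_pos: [549.2, 292.1, 175.2]
tcp_rot: [-3.141, 0.0, 1.454]
contact_force: [0.7, 0.4, -5.5]
grip_width: 49.5
```

```bash
python3 -c "
from h import *
plan(548,293,77,83.5)
p,d=bot.capture('wrist');cv2.imwrite('pics/w2.png',p)"
```

```text
shift [ 0.8 -1.3 98.2] turn -0.03 at [549.2 292.1 175.2] [-3.141  0.     1.454] t 17.1 [ 0.72  0.44 -5.47] 49.5
```

View pics/w2.png

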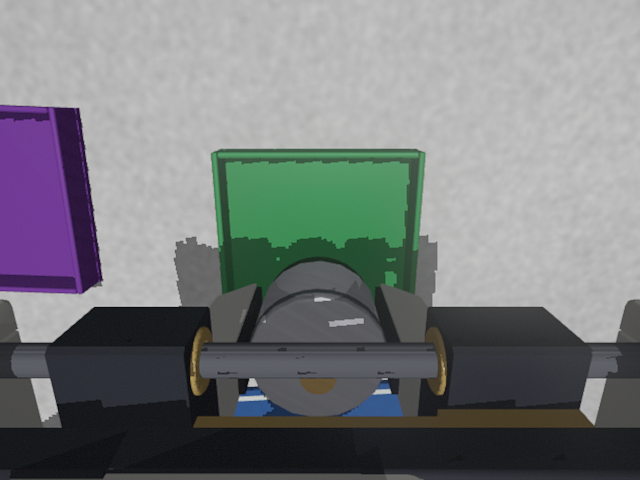

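The foot (stud at about (318,385)) is held upright, centred over the green tray (edges at columns 213 and 424). Lowering it gently.

Emit:
carry_out --deltas '[[[0,-1,20,0],[0,-1,45,0],[0,-1,65,0],[0,-1,80,0],[0,-1,88,0],[0,-1,91,0],[0,-1,93,0],[0,-1,95,0],[0,-1,96,0],[0,-1,96.5,0],[0,-1,97,0],[0,-1,97,0],[0,-1,97,0]]]'

```text
time: 18.45
tool_pos: [548.1, 293.3, 78.4]
tcp_rot: [3.141, -0.0, 1.455]
contact_force: [-1.0, 0.1, -5.5]
grip_width: 49.4
```

Emit:
carry_out --deltas '[[[0,0,0.5,0],[0,0,1,0],[0,0,1.5,0],[0,0,1.5,0],[0,0,1.5,0]]]'

```text
time: 18.95
tool_pos: [548.1, 293.2, 76.7]
tcp_rot: [3.142, -0.0, 1.455]
contact_force: [0.7, -0.3, -6.7]
grip_width: 49.5
```

Emit:
carry_out --deltas '[[[0,0,0.4,0],[0,0,0.7,0],[0,0,0.7,0]]]'

```text
time: 19.25
tool_pos: [548.1, 293.3, 76.1]
tcp_rot: [3.141, -0.0, 1.455]
contact_force: [-0.4, -0.8, -4.3]
grip_width: 49.7
```

Emit:
carry_out --deltas '[[[0,0,0.4,0],[0,0,0.7,0],[0,0,0.7,0]]]'

```text
time: 19.55
tool_pos: [548.1, 293.3, 76.1]
tcp_rot: [3.141, -0.0, 1.455]
contact_force: [-2.6, -1.5, 4.1]
grip_width: 49.7
```

Emit:
carry_out --deltas '[[[0,0,0,0],[0,0,0,0],[0,0,0,0],[0,0,0,0],[0,0,0,0],[0,0,-5,0],[0,0,-20,0],[0,0,-45,0],[0,0,-75,0],[0,0,-95,0],[0,0,-105,0],[0,0,-105,0]]]' --fingers 64

```text
time: 20.75
tool_pos: [548.7, 293.5, 182.6]
tcp_rot: [3.138, -0.002, 1.455]
contact_force: [-1.3, 0.2, -0.3]
grip_width: 63.7
```

```bash
python3 -c "
from h import *
plan(530,115,180,86.8)
for n in('top','side'):
    p,d=bot.capture(n)
    cv2.imwrite('pics/%s3.png'%n,p)
    for u,a in studs(p,n,(190,150,430,330)):print(n,u.round(),a,ray(n,u,60).round(1))"
```

```text
shift [-179.5    2.     2.3] turn -0.68 at [548.7 293.5 182.6] [ 3.138e+00 -2.000e-03  1.455e+00] t 20.75 [-1.25  0.25 -0.25] 63.7
top [401. 297.] 63.0 [ 353.9 -104.2   60. ]
top [302. 213.] 15.0 [530.2 114.1  60. ]
top [343. 213.] 14.0 [534.4  26.6  60. ]
side [302. 234.] 7.0 [530.5 114.7  60. ]
side [311. 209.] 6.5 [534.8  27.5  60. ]
side [393. 201.] 25.0 [344.3 -58.3  60. ]
side [222. 155.] 86.0 [ 831.  -111.8   60. ]
```

Foot 1 stands at (530,115). I'll move over it and descend to grasp.

Emit:
carry_out --deltas '[[[-30,0,0,-0.2],[-65,1,0,-0.4],[-105,2,0,-0.6],[-145,2,0,-0.7],[-170,2,0,-0.7],[-179,2,0,-0.7],[-179,2,2,-0.7],[-179,2,2,-0.7],[-179,2,30,-0.7],[-179,2,60,-0.7],[-179,2,85,-0.7],[-179,2,100,-0.7],[-179,2,104,-0.7],[-179,2,104,-0.7],[-179,2,104,-0.7]]]'

```text
time: 22.35
tool_pos: [530.0, 115.9, 77.0]
tcp_rot: [3.14, -0.0, 1.517]
contact_force: [0.1, -0.0, 0.0]
grip_width: 64.0
```

Emit:
carry_out --deltas '[[[0,0,0,0],[0,0,0,0],[0,0,0,0],[0,0,0,0],[0,0,0,0],[0,0,0,0],[0,0,0,0],[0,0,0,0]]]' --fingers 42

```text
time: 23.15
tool_pos: [530.0, 115.3, 77.1]
tcp_rot: [3.14, -0.0, 1.516]
contact_force: [0.1, 1.2, 7.1]
grip_width: 49.7
```

```bash
python3 -c "
from h import *
plan(530,115,175)
plan(455,-274,175,97.3)"
```

```text
shift [ -0.2   0.2 -97.9] turn 0 at [530.  115.3  77.1] [ 3.14  -0.     1.516] t 23.15 [0.12 1.23 7.13] 49.7
shift [-392.7  -53.5  -98.1] turn -2.08 at [530.  115.3  77.1] [ 3.14  -0.     1.516] t 23.15 [0.12 1.23 7.13] 49.7
```

Emit:
carry_out --deltas '[[[0,0,-10,0],[0,0,-30,0],[0,0,-55,0],[0,0,-80,0],[-10,0,-98,0],[-30,-4,-98,0],[-65,-9,-98,0],[-105,-14,-98,-0.3],[-145,-20,-98,-0.6],[-185,-25,-98,-0.9],[-225,-30,-98,-1.2],[-265,-36,-98,-1.5],[-300,-41,-98,-1.8],[-335,-45,-98,-2.1],[-362,-49,-98,-2.1],[-382,-52,-98,-2.1],[-391,-53,-98,-2.1],[-393,-53,-98,-2.1],[-393,-53,-98,-2.1],[-393,-53,-98,-2.1]]]'

```text
time: 25.15
tool_pos: [455.2, -273.2, 174.2]
tcp_rot: [-3.141, -0.001, 1.701]
contact_force: [0.5, 0.2, -5.3]
grip_width: 49.4
```

```bash
python3 -c "
from h import *
plan(455,-274,76,97.3)
p,d=bot.capture('wrist');cv2.imwrite('pics/w3.png',p)"
```

```text
shift [-0.9 -0.3 98.2] turn 0.03 at [ 455.2 -273.2  174.2] [-3.141e+00 -1.000e-03  1.701e+00] t 25.15 [ 0.46  0.21 -5.27] 49.4
```

View pics/w3.png

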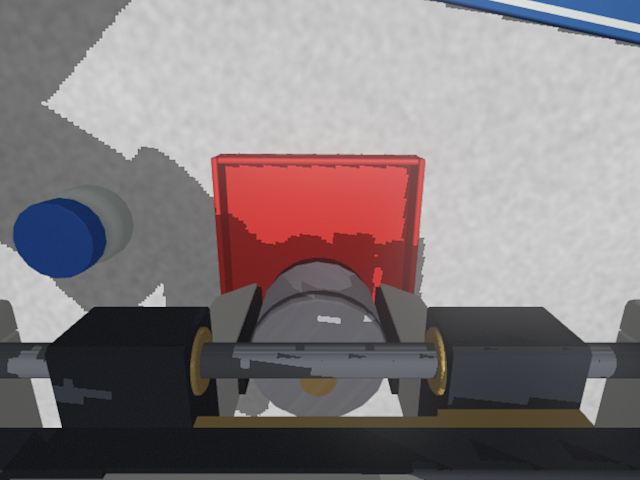

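The foot is held upright, centred over the red tray, and the grease jar at (60,240) is clear. Lowering it.

Emit:
carry_out --deltas '[[[0,0,20,0],[0,0,45,0],[0,0,65,0],[0,0,80,0],[0,0,88,0],[0,0,91,0],[0,0,93,0],[0,0,95,0],[0,0,96,0],[0,0,96.5,0],[0,0,97,0],[0,0,97,0],[0,0,97,0]]]'

```text
time: 26.5
tool_pos: [455.2, -274.4, 77.4]
tcp_rot: [3.141, 0.0, 1.7]
contact_force: [0.4, -0.4, -6.1]
grip_width: 49.2
```

Emit:
carry_out --deltas '[[[0,0,0.4,0],[0,0,0.7,0],[0,0,0.7,0]]]'

```text
time: 26.8
tool_pos: [455.1, -274.3, 76.5]
tcp_rot: [-3.142, -0.0, 1.7]
contact_force: [-0.8, -0.1, -5.2]
grip_width: 49.3
```

Emit:
carry_out --deltas '[[[0,0,0.4,0],[0,0,0.7,0],[0,0,0.7,0]]]'

```text
time: 27.1
tool_pos: [455.2, -274.3, 75.8]
tcp_rot: [3.142, -0.0, 1.7]
contact_force: [-0.2, -0.6, -4.6]
grip_width: 49.6
```

Emit:
carry_out --deltas '[[[0,0,0.3,0],[0,0,0.5,0],[0,0,0.5,0]]]'

```text
time: 27.4
tool_pos: [455.1, -274.3, 75.3]
tcp_rot: [-3.142, -0.0, 1.7]
contact_force: [-0.1, -0.9, -5.2]
grip_width: 49.6
```

Emit:
carry_out --deltas '[[[0,0,0.3,0],[0,0,0.6,0],[0,0,0.6,0]]]'

```text
time: 27.7
tool_pos: [455.3, -274.4, 75.1]
tcp_rot: [3.141, 0.0, 1.7]
contact_force: [-0.3, 0.1, 0.0]
grip_width: 49.7
```

Emit:
carry_out --deltas '[[[0,0,0.3,0],[0,0,0.6,0],[0,0,0.6,0]]]'

```text
time: 28.0
tool_pos: [455.4, -274.5, 75.1]
tcp_rot: [3.141, 0.001, 1.7]
contact_force: [-2.7, 2.7, 6.3]
grip_width: 49.4
```

Contact. Release and lift.

Emit:
carry_out --deltas '[[[0,0,0,0],[0,0,0,0],[0,0,0,0],[0,0,0,0],[0,0,0,0],[0,0,-5,0],[0,0,-20,0],[0,0,-45,0],[0,0,-75,0],[0,0,-105,0],[0,0,-140,0],[0,0,-160,0],[0,0,-160,0],[0,0,-160,0]]]' --fingers 64

```text
time: 29.4
tool_pos: [455.0, -274.2, 234.3]
tcp_rot: [3.141, 0.0, 1.7]
contact_force: [0.5, 0.2, -0.4]
grip_width: 64.3
```

```bash
python3 -c "
from h import *
plan(455,-274,235)
p,d=bot.capture('side');cv2.imwrite('pics/s4.png',p)
for u,a in studs(p,'side',(190,100,430,330)):print(u.round(),a,ray('side',u,60).round(1))
q,d=bot.capture('top');cv2.imwrite('pics/t4.png',q)
for u,a in studs(q,'top',(150,100,600,330)):print(u.round(),a,ray('top',u,60).round(1))
"
```

```text
shift [ 0.2  0.  -0.7] turn 0 at [ 455.  -274.2  234.3] [3.141 0.    1.7  ] t 29.4 [ 0.49  0.21 -0.39] 64.3
[271. 288.] 9.5 [546.6 294.1  60. ]
[311. 209.] 6.0 [534.4  27.   60. ]
[393. 201.] 20.5 [345.  -59.5  60. ]
[231. 147.] 90.5 [ 818.3 -149.    60. ]
[401. 297.] 62.0 [ 353.9 -104.1   60. ]
[480. 253.] 12.0 [ 455.7 -273.4   60. ]
[343. 213.] 14.0 [534.4  26.6  60. ]
[221. 203.] 15.0 [547.6 292.3  60. ]
[546. 117.] 344.5 [ 761.7 -418.3   60. ]
```

View pics/s4.png

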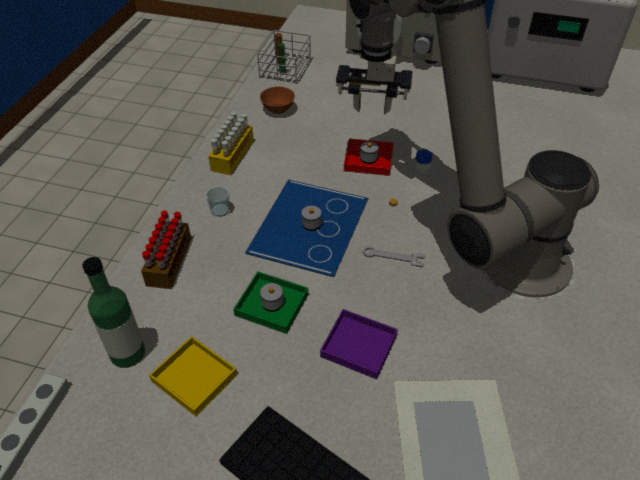

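The picture shows one foot upright in the red tray (369,152), one in the green tray (271,295) and one on the plate (312,217). Nothing else has moved, and the arm is clear.

```bash
python3 -c "
from h import *
print(bot.close_job())"
```

```text
the job is handed in; nothing more can be done
None
```

I dragged all three feet about 40–45 mm across the plate. The easiest-sliding one (foot 1, left) is now in the red tray, the best-gripping one (foot 3, right) is in the green tray, and foot 2 stands on the plate. The job is handed in at about 29.5 s, well inside the 72 s limit; the interface gives no verdict.

- **Grip readings:** The horizontal forces were about 1.0, 4.9 and 9.3 N for feet 1, 2 and 3. Feet 2 and 3 also had the finger rubbing downwards on them, with about 4 and 8 N.
- **Corrected values:** Allowing for that rub, the feet would resist roughly 1.2, 2.8 and 3.8 N under their own weight. The order is clear, but 1.2 and 2.8 N are above the stated ranges (about 0.5 and 1.8 N, up to 30 % off). I put this down to sensor bias of around 0.5 N and the rubbing, and did not re-test.
- **Last checks:**
  - The top camera puts the red-tray foot within 2 mm of the tray centre. Both cameras put the green-tray foot within 2 mm of its tray centre, and agree to 1 mm on the plate foot at about (534, 27).
  - The side camera missed the red foot's stud and picked up the lock nut instead, so only the top camera measured that one.
  - In the last picture all three stand upright, the gripper is clear and nothing else appears to have moved.

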